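# Seal the row of sample jars with a fingertip

### The job

Run the shut fingertips lightly along the curved row of sample jars, starting at the blue lid and going jar by jar to the white lid at the other end, so that each push-in lid in turn is pressed fully home. Stay close to the row until the last lid is down, do not press hard, and do not pick up, shove or lift the tray or anything around it; finish clear of everything.

Things in the scene. Friction and masses are not known exactly. Their poses are not given: they have to be found in the camera images.
- tray: loose grey plastic tray, 130 x 260 mm, rim 18 mm high, 2.2 to 3 kg with five captive amber jars (40 mm diameter, mouths 49 mm above the bench). Any yaw. Origin: centre of its underside; own y along its length towards the blue lid, z up. Jars at own (x, y) in mm, lid0 to lid4: (-15, 94), (7, 49), (15, 0), (7, -49), (-15, -94): an arc, 50 mm apart.
- lid0 (a joint): the blue lid at the first end of the row: how far it has been pushed down, m; 0 = standing proud (starts at 0 to 0.0015), 0.005 = fully home against a stop. Slides straight down only, needs about 3 N, has no spring and stays where it is left. The jar below stands on a soft pad: pushed with 5 to 15 N it sinks up to 4 mm more, then springs back.
- lid0_top (a point): centre of the flat top of lid0 (the blue lid at the first end of the row). Lid: slick (friction about 0.25) shallow cone 36 mm across, 8 mm high, 9 mm flat top, sides sloping 29 degrees: a fingertip sliding across it at home height pushes it down. Top 62 mm above the bench when proud, 57 mm when fully home.
- lid1 (a joint): white lid, second in the row: how far it has been pushed down, m; 0 = standing proud (starts at 0 to 0.0015), 0.005 = fully home against a stop. Slides straight down only, needs about 3 N, has no spring and stays where it is left. The jar below stands on a soft pad: pushed with 5 to 15 N it sinks up to 4 mm more, then springs back.
- lid1_top (a point): centre of the flat top of lid1 (white lid, second in the row). Lid: slick (friction about 0.25) shallow cone 36 mm across, 8 mm high, 9 mm flat top, sides sloping 29 degrees: a fingertip sliding across it at home height pushes it down. Top 62 mm above the bench when proud, 57 mm when fully home.
- lid2 (a joint): white lid, third (middle): how far it has been pushed down, m; 0 = standing proud (starts at 0 to 0.0015), 0.005 = fully home against a stop. Slides straight down only, needs about 3 N, has no spring and stays where it is left. The jar below stands on a soft pad: pushed with 5 to 15 N it sinks up to 4 mm more, then springs back.
- lid2_top (a point): centre of the flat top of lid2 (white lid, third (middle)). Lid: slick (friction about 0.25) shallow cone 36 mm across, 8 mm high, 9 mm flat top, sides sloping 29 degrees: a fingertip sliding across it at home height pushes it down. Top 62 mm above the bench when proud, 57 mm when fully home.
- lid3 (a joint): white lid, fourth: how far it has been pushed down, m; 0 = standing proud (starts at 0 to 0.0015), 0.005 = fully home against a stop. Slides straight down only, needs about 3 N, has no spring and stays where it is left. The jar below stands on a soft pad: pushed with 5 to 15 N it sinks up to 4 mm more, then springs back.
- lid3_top (a point): centre of the flat top of lid3 (white lid, fourth). Lid: slick (friction about 0.25) shallow cone 36 mm across, 8 mm high, 9 mm flat top, sides sloping 29 degrees: a fingertip sliding across it at home height pushes it down. Top 62 mm above the bench when proud, 57 mm when fully home.
- lid4 (a joint): white lid, the last, at the end far from the blue one: how far it has been pushed down, m; 0 = standing proud (starts at 0 to 0.0015), 0.005 = fully home against a stop. Slides straight down only, needs about 3 N, has no spring and stays where it is left. The jar below stands on a soft pad: pushed with 5 to 15 N it sinks up to 4 mm more, then springs back.
- lid4_top (a point): centre of the flat top of lid4 (white lid, the last, at the end far from the blue one). Lid: slick (friction about 0.25) shallow cone 36 mm across, 8 mm high, 9 mm flat top, sides sloping 29 degrees: a fingertip sliding across it at home height pushes it down. Top 62 mm above the bench when proud, 57 mm when fully home.
- vial: small loose clear vial, black cap, 22 mm diameter, 45 mm tall, standing on the tray floor on the inner side of the curve; leave alone. Origin: centre of underside.
- reagent: loose clear plastic bottle, orange cap, 56 mm diameter, 95 mm tall, on the bench beside the tray; leave alone. Origin: centre of underside.
- beaker: loose glass beaker, 60 mm across, 70 mm tall, on the bench beside the tray; leave alone. Origin: centre of underside.
- spatula: loose flat steel spatula, 135 mm long, 9 to 14 mm wide, 6 mm thick, lying on the bench beside the tray; leave alone. Origin: on its underside, 60 mm from the narrow end; x along it to the wide end.

How it is judged:
By the outcome, as a careful person would: the job done as asked, in the order asked, and still so for the second after the job is handed in, with the robot touching nothing.
It also fails if it takes over 48 s, if anything falls off the work surface, if the arm or the gripper's body presses on something with over 40 N, if the wrist force passes 120 N, or if a joint passes its speed limit or range.

### The arm

A 7-joint arm with a two-finger parallel gripper is mounted at the origin on the work surface. World frame = base frame: x ahead of the robot, y to its left, z up, the work surface at z = 0. Lengths are in m, angles in rad, forces in N, time in s.
With the tool pointing down it reaches from about 0.4 to 0.875 m from the base axis. Payload 19.3 kg.
Tool frame: the origin (TCP) lies midway between the tips of the shut fingers; the grasp point (between the pads) lies bot.tcp_to_grasp behind it (bot.tcp_to_grasp is the distance from the TCP to the grasp point, in m); z points along the fingers, y is the line along which they close (so a half turn about z gives the same grasp; the last joint's range is limited). The gripper opens to 85 mm and grips with 20 to 120 N. Pads are 22 mm wide; open, the fingers measure 114 mm over their backs; the gripper's body (76 mm by 85 mm) begins 54 mm behind the grasp point. The pads swing forward as they close: fully open they stand 13 mm farther back than shut.
Start: joints at [-1.388, 0.521, -0.036, 1.599, 0.021, 1.021, -0.113], TCP at [0.156, 0.605, 0.231] pointing down, gripper open.
Joint ranges: [-2.91, 2.91], [-0.3, 2.13], [-1.5, 1.42], [0.17, 2.43], [-1.26, 4.41], [0.16, 1.93], [-2.52, 2.52]. Speed limits (rad/s): [1.89, 1.89, 2.39, 2.39, 3.01, 3.01, 3.01].

### API

Orientations are given as [roll, pitch, yaw] about the fixed x, y, z axes, in that order (R = Rz(yaw) Ry(pitch) Rx(roll)).
In Python, from workcell import observe, imaging, bot gives the robot as it stands.
- The arm moves only by the tool send_rows, never from a script. Its argument "plan" is text: rows parted by semicolons, each of 7 numbers parted by spaces: the shift along the tool's x, y, z in m, then the turn, a rotation vector about the tool's x, y, z in degrees, then the finger opening in m, from 0 to 0.0854. In form: dx dy dz rx ry rz claw; .... A call has 1 to 10 rows; each row is the pose to reach, as a shift and turn from the pose commanded when the call began, along the tool's axes at that moment; what a row does not reach only later rows make up. A row lasts 1/12 s, in which the tool goes at most 41.7 mm and 7.16 degrees, less where a joint would pass 70% of its speed; a pose out of reach is approached as far as the arm can. A call with a gripper value outside its range is refused whole. The fingers move at their own pace and stop on an object; "grip_force" is the grip in N (left out, the last holds). Time passes only in rows, so rows that repeat a pose let the fingers close. It gives the time, the measured TCP pose, the force, the opening and the grip force at its end, in the units of the state.
- observe(): the state, without advancing time (a new reading comes with each control period).
- imaging.grab_frame(name): name is "side" or "top" or "wrist"; returns a dict with "color" (400x640x3 uint8, red, green, blue), "fx", "fy", "cx", "cy" (pixels), "eye" and "orientation" of the camera in the world; the wrist camera has in their place "tool_from_camera" (4x4, takes a point from camera to tool coordinates, whose origin is the TCP and whose axes are the flange's). Camera axes: x right, y down, z forward; pixel columns grow to the right and rows downward; lengths in m; the calibration is good to about 2 mm. A picture is of the moment at which its call begins: read the wrist's pose just before it. There is no depth.
- bot.job_done(): hands the job in; it is judged then, once.
The state is a dict: "clock": time; "qpos": joint angles; "qd": joint speeds; "joint_efforts": joint torques, N m; "position": TCP position; "tool_rot": TCP orientation; "force": force on the tool from outside, world axes, zero at the start; "moment": the same for the moment, N m; "grip_width": finger opening in m; "finger_force": force on a finger pad.
Only numpy, scipy, OpenCV 4.12 (cv2) and the standard library are available. Lean on these libraries where they do the work, as an engineer would, in place of code of your own. Each camera call takes 0.05 s, during which the arm holds its last target. There are 200 camera calls.

## Working session

There is one attempt and no reset: what is moved stays moved. The work goes in short steps, Python scripts to look and compute and a tool call to move; the robot and the scene stay as the last step left them, time stands still between calls to the robot, and variables do not carry over. Pictures are saved under pics/ and viewed, at most 10 in all, crops included, and the job is handed in when it is done.

Besides the shell and the picture viewer there is one more tool, called after "Request:" by a JSON object that holds its "op" and its "data". send_rows: Moves the arm, as the interface text tells. Its arguments: {"type":"object","properties":{"plan":{"type":"string"},"grip_force":{"type":"number"}},"required":["plan"]}

```bash
mkdir -p pics; python3 - <<'E'
from workcell import observe, imaging, bot
import cv2
s=observe();print({k:s[k] for k in('clock','position','tool_rot','force','grip_width')},bot.tcp_to_grasp)
for n in('top','side'):
    f=imaging.grab_frame(n);cv2.imwrite(f'pics/{n}0.png',f['color'][:,:,::-1]);print(n,{k:f[k] for k in f if k!='color'})
E
```

```text
{'clock': 0.0, 'position': array([0.15630753, 0.60482614, 0.23073397]), 'tool_rot': array([-3.14051351e+00,  8.47138934e-05,  2.88870651e+00]), 'force': array([ 0.04334337,  0.12543386, -0.21764419]), 'grip_width': 0.08528471044430941} 0.0187
top {'fx': 492.7824695623023, 'fy': 492.7824695623023, 'cx': 314.3833374562294, 'cy': 197.19759755702046, 'eye': array([0.50780178, 0.03577134, 0.90864166]), 'orientation': array([-3.05250965,  0.01747399, -1.58774698])}
side {'fx': 456.4815447456534, 'fy': 456.4815447456534, 'cx': 313.0156189175673, 'cy': 201.15426318135383, 'eye': array([ 0.4821501 , -0.38686449,  0.60226123]), 'orientation': array([-2.45937492, -0.01062659, -0.20719821])}
```

View pics/top0.png

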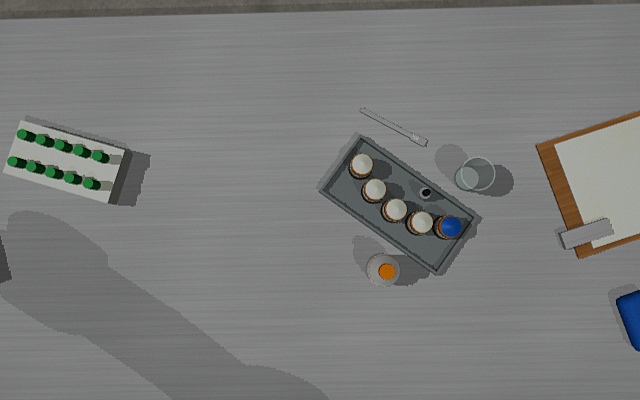

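View pics/side0.png

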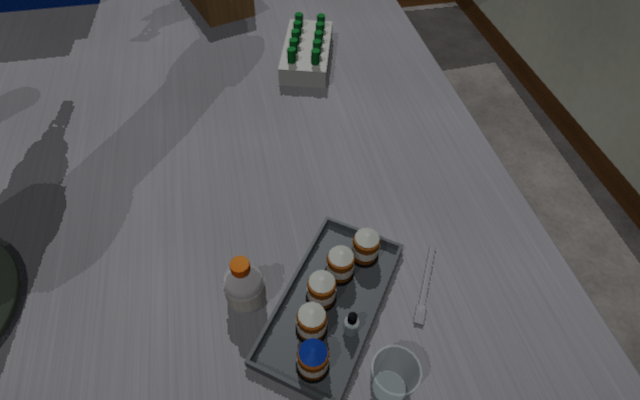

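The top view shows the row running from the blue lid at about (451,227) to the last white lid at (361,165). The bottle (383,270), beaker (475,175), vial (426,193) and spatula are beside it. In the side view, blue is at (313,355) and the last white at (367,240). I'll enlarge both views.

```bash
python3 - <<'E'
import cv2,numpy as np
a=cv2.imread('pics/top0.png')[140:260,330:490];b=cv2.imread('pics/side0.png')[215:395,240:420]
cv2.imwrite('pics/tc.png',cv2.resize(a,None,fx=5,fy=5,interpolation=cv2.INTER_CUBIC))
cv2.imwrite('pics/sc.png',cv2.resize(b,None,fx=3.333,fy=3.333,interpolation=cv2.INTER_CUBIC))
E
```

```text
(no output)
```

View pics/tc.png

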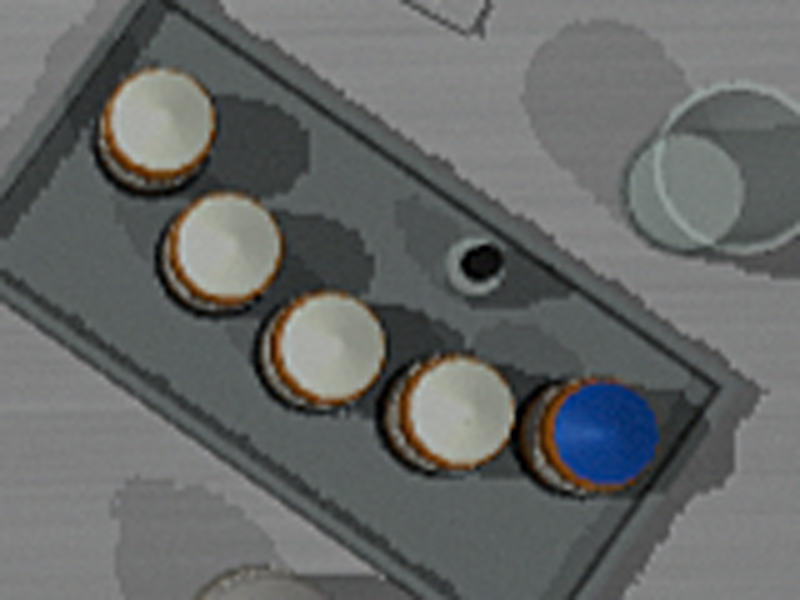

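View pics/sc.png

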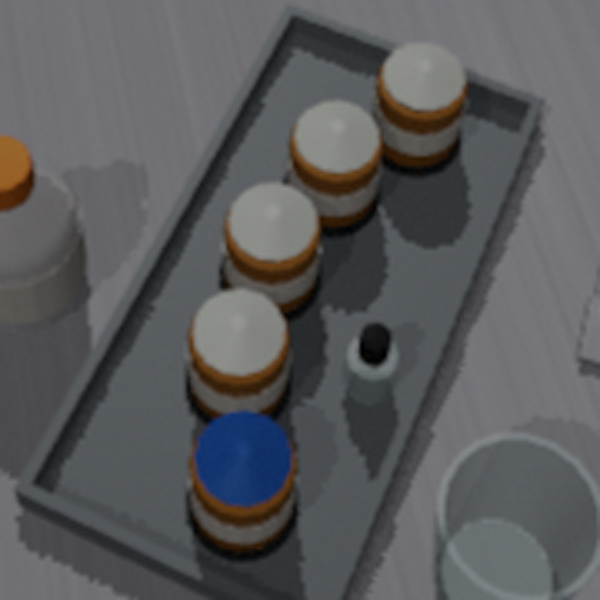

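The top crop gives lid rim centres at about blue (606,432), then (459,411), (329,348), (224,248) and (159,122). In the side crop they are at about (244,458), (239,337), (272,228), (336,145) and (422,80). I'll fit the tray pose to these.

```bash
cat > h.py <<'E'
import numpy as np
from scipy.spatial.transform import Rotation as R
from scipy.optimize import least_squares
LID=np.array([(-15,94),(7,49),(15,0),(7,-49),(-15,-94)])/1e3
def lids(p):
    c,s=np.cos(p[2]),np.sin(p[2]); return LID@np.array([[c,s],[-s,c]])+p[:2]
def ray(f,px,z):
    d=np.c_[(px[:,0]-f['cx'])/f['fx'],(px[:,1]-f['cy'])/f['fy'],np.ones(len(px))]@R.from_euler('xyz',f['orientation']).as_matrix().T
    return (f['eye']+d*((z-f['eye'][2])/d[:,2])[:,None])[:,:2]
E
python3 - <<'E'
from h import *
from workcell import imaging,observe
T=np.array([(606,432),(459,411),(329,348),(224,248),(159,122)])/5+[330,140]-.4
S=np.array([(244,458),(239,337),(272,228),(336,145),(422,80)])/3.333+[240,215]-.35
t=ray(imaging.grab_frame('top'),T,.054);s=ray(imaging.grab_frame('side'),S,.056)
print(t.round(4),s.round(4))
for W in ([t],[s],[t,s]):
    m=np.mean(W,0);
    r=min((least_squares(lambda p:(lids(p)-m).ravel(),[*m.mean(0),y]) for y in(0,2,4)),key=lambda r:r.cost)
    print(r.x,np.abs(r.fun).max())
L=lids(r.x);print(L.round(4))
o=observe();M=R.from_euler('xyz',o['tool_rot']).as_matrix();print(M.round(3))
print('tool',((np.c_[L,[.1]*5]-o['position'])@M).round(4))
v=L[0]-L[4];print('dir deg',np.degrees(np.arctan2(v[1],v[0])))
# reagent cap z .09 , beaker rim, vial
print(ray(imaging.grab_frame('top'),np.array([[387,271],[475,175],[426,193.]]),.095))
E
```

```text
[[ 0.5302 -0.1849]
 [ 0.5383 -0.1347]
 [ 0.5609 -0.0906]
 [ 0.5964 -0.0553]
 [ 0.6412 -0.0338]] [[ 0.5303 -0.185 ]
 [ 0.5381 -0.1384]
 [ 0.5608 -0.095 ]
 [ 0.5957 -0.062 ]
 [ 0.6403 -0.0374]]
[ 0.57323983 -0.0997488   2.50779955] 0.0009242984432274795
[ 0.57288106 -0.103445    2.50255402] 0.002844018998116149
[ 0.57306044 -0.10159691  2.50520615] 0.0011425089337872008
[[ 0.5293 -0.1861]
 [ 0.5383 -0.1368]
 [ 0.561  -0.0927]
 [ 0.5966 -0.058 ]
 [ 0.641  -0.0349]]
[[-0.968  0.25  -0.   ]
 [ 0.25   0.968 -0.001]
 [-0.    -0.001 -1.   ]]
tool [[-0.559  -0.6726  0.1314]
 [-0.5554 -0.6226  0.1314]
 [-0.5663 -0.5742  0.1314]
 [-0.5921 -0.5317  0.1313]
 [-0.6293 -0.4982  0.1313]]
dir deg -126.46226105478432
[[ 0.45762375 -0.06769482]
 [ 0.61267689 -0.21770696]
 [ 0.58426618 -0.13581994]]
```

Request:
{"op": "send_rows", "data": {"plan": "-0.04 -0.03 0 0 0 0 0; -0.08 -0.058 0 0 0 0 0; -0.12 -0.087 0 0 0 0 0; -0.15 -0.11 0 0 0 0 0; -0.18 -0.13 0 0 0 0 0; -0.21 -0.155 0 0 0 0 0; -0.24 -0.18 0 0 0 0 0; -0.28 -0.21 0 0 0 0 0; -0.32 -0.24 0 0 0 0 0; -0.35 -0.26 0 0 0 0 0", "grip_force": 40}}

```text
clock: 1.08
position: [0.4183, 0.2788, 0.2315]
tool_rot: [3.141, 0.0, 2.889]
force: [0.8, 1.1, 0.3]
grip_width: -0.0003
finger_force: 0.0
```

Request:
{"op": "send_rows", "data": {"plan": "-0.018 -0.035 0 0 0 0 0; -0.036 -0.07 0 0 0 0 0; -0.054 -0.105 0 0 0 0 0; -0.072 -0.14 0 0 0 0 0; -0.09 -0.175 0 0 0 0 0; -0.108 -0.21 0 0 0 0 0; -0.126 -0.25 0 0 0 0 0; -0.144 -0.285 0 0 0 0 0; -0.162 -0.32 0 0 0 0 0; -0.18 -0.355 0 0 0 0 0"}}

```text
clock: 1.92
position: [0.503, -0.1102, 0.2315]
tool_rot: [3.141, 0.0, 2.889]
force: [0.4, 1.4, 0.3]
grip_width: 0.0
finger_force: 0.0
```

Request:
{"op": "send_rows", "data": {"plan": "-0.01 -0.02 0.01 0 0 0 0; -0.02 -0.04 0.03 0 0 0 0; -0.029 -0.0576 0.06 0 0 0 0; -0.029 -0.0576 0.09 0 0 0 0; -0.029 -0.0576 0.12 0 0 0 0; -0.029 -0.0576 0.131 0 0 0 0; -0.029 -0.0576 0.131 0 0 0 0; -0.029 -0.0576 0.131 0 0 0 0"}}

```text
clock: 2.58
position: [0.5169, -0.1711, 0.1009]
tool_rot: [-3.142, -0.0, 2.889]
force: [0.0, -0.4, 0.1]
grip_width: 0.0001
finger_force: 0.0
```

```bash
python3 - <<'E'
from workcell import observe, imaging
import cv2
from h import *
s=observe();print({k:s[k] for k in('clock','position','tool_rot','force','grip_width','qpos')})
f=imaging.grab_frame('wrist');cv2.imwrite('pics/w1.png',f['color'][:,:,::-1])
L=lids([ 0.57306044,-0.10159691,2.50520615])
M=R.from_euler('xyz',s['tool_rot']).as_matrix()
P=(np.c_[L,[.0615]*5]-s['position'])@M
print('tool',P.round(4))
C=np.linalg.inv(f['tool_from_camera']);q=P@C[:3,:3].T+C[:3,3]
print((q[:,:2]/q[:,2:]*[f['fx'],f['fy']]+[f['cx'],f['cy']]).round(1))
E
```

```text
{'clock': 2.5833, 'position': array([ 0.51690326, -0.17106259,  0.1009326 ]), 'tool_rot': array([-3.14153902e+00, -1.81249301e-04,  2.88897519e+00]), 'force': array([ 0.03802948, -0.35231683,  0.11304597]), 'grip_width': 5.230146095579365e-05, 'qpos': array([ 0.07242996,  0.58628412,  0.19080904,  1.92817139, -0.17578125,
        0.6431677 ,  1.69134401])}
tool [[-0.0157 -0.0115  0.0394]
 [-0.0122  0.0385  0.0394]
 [-0.0231  0.0869  0.0394]
 [-0.0489  0.1294  0.0394]
 [-0.0861  0.1628  0.0394]]
[[307.3 249.4]
 [384.3 244.4]
 [456.9 259.7]
 [514.4 293.9]
 [552.  339.3]]
```

View pics/w1.png

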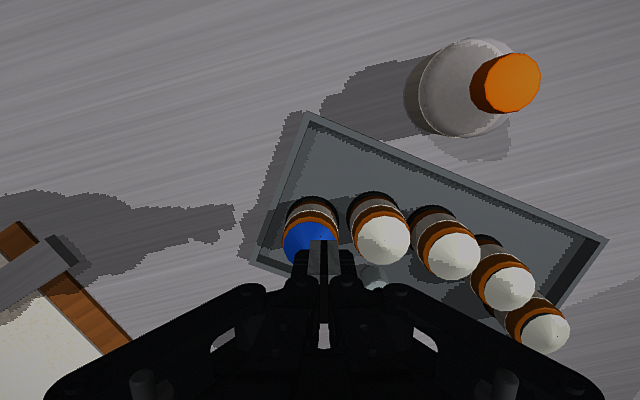

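The wrist view shows the fingertips beside the blue lid (310,243), with white lids at about (382,240), (450,257), (508,290) and (547,334). I'll refine the fit with lid blobs from this view.

```bash
python3 - <<'E'
from workcell import observe, imaging
import cv2
from h import *
s=observe();f=imaging.grab_frame('wrist');im=f['color']
M=R.from_euler('xyz',s['tool_rot']).as_matrix();C=np.linalg.inv(f['tool_from_camera'])
def proj(W):
    q=((W-s['position'])@M)@C[:3,:3].T+C[:3,3]
    return q[:,:2]/q[:,2:]*[f['fx'],f['fy']]+[f['cx'],f['cy']]
hs=cv2.cvtColor(im,cv2.COLOR_RGB2HSV)
m=((hs[...,1]<45)&(hs[...,2]>145)).astype(np.uint8)
n,_,st,ce=cv2.connectedComponentsWithStats(m);print([(ce[i].round(1),st[i]) for i in range(1,n) if st[i][4]>600])
p=[ 0.57306044,-0.10159691,2.50520615];L=lids(p)
a=np.linspace(0,6.29,40);big=cv2.resize(im[180:370,260:600],None,fx=2.3,fy=2.3,interpolation=cv2.INTER_CUBIC)
for l in L:
    for r,z in((.018,.053),(.0045,.061)):
        q=proj(np.c_[l[0]+r*np.cos(a),l[1]+r*np.sin(a),a*0+z])
        cv2.polylines(big,[np.int32((q-[260,180])*2.3)],True,(255,0,0),1)
cv2.imwrite('pics/w2.png',big[:,:,::-1])
E
```

```text
[(array([387.2, 233.9]), array([ 358,  215,   52,   48, 1403], dtype=int32)), (array([456.5, 250.4]), array([ 428,  231,   52,   47, 1431], dtype=int32)), (array([517.4, 281.5]), array([492, 266,  42,  43, 861], dtype=int32)), (array([ 39.5, 350.8]), array([   0,  296,  104,  104, 6686], dtype=int32)), (array([555.4, 327.2]), array([536, 313,  33,  36, 626], dtype=int32))]
```

View pics/w2.png

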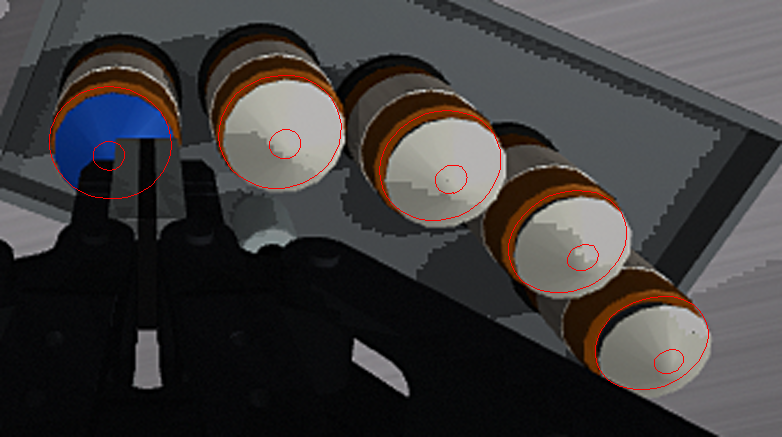

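Predicted lid outlines match the picture to about 1 mm. I'll come down on the blue lid slowly.

Request:
{"op": "send_rows", "data": {"plan": "-0.008 -0.006 0.01 0 0 0 0; -0.0165 -0.0115 0.02 0 0 0 0; -0.0165 -0.0115 0.03 0 0 0 0; -0.0165 -0.0115 0.035 0 0 0 0; -0.0165 -0.0115 0.037 0 0 0 0; -0.0165 -0.0115 0.039 0 0 0 0; -0.0165 -0.0115 0.041 0 0 0 0; -0.0165 -0.0115 0.0425 0 0 0 0; -0.0165 -0.0115 0.0435 0 0 0 0; -0.0165 -0.0115 0.0435 0 0 0 0"}}

```text
clock: 3.52
position: [0.5299, -0.1862, 0.0569]
tool_rot: [3.141, 0.0, 2.889]
force: [-0.7, 1.8, 4.2]
grip_width: -0.0001
finger_force: 2.0
```

Request:
{"op": "send_rows", "data": {"plan": "0 0 0.0005 0 0 0 0; 0 0 0.001 0 0 0 0; 0 0 0.0014 0 0 0 0; 0 0 0.0014 0 0 0 0"}}

```text
clock: 3.85
position: [0.5299, -0.1862, 0.0556]
tool_rot: [3.141, 0.0, 2.889]
force: [-2.1, 2.4, 7.1]
grip_width: 0.0001
finger_force: 3.6
```

Request:
{"op": "send_rows", "data": {"plan": "0.0003 0.005 -0.001 0 0 0 0; 0.0007 0.01 -0.002 0 0 0 0; 0.001 0.015 -0.003 0 0 0 0; 0.0014 0.02 -0.003 0 0 0 0; 0.0018 0.025 -0.003 0 0 0 0; 0.0021 0.03 -0.003 0 0 0 0; 0.0025 0.035 -0.003 0 0 0 0; 0.0028 0.04 -0.003 0 0 0 0; 0.0031 0.045 -0.003 0 0 0 0; 0.0035 0.05 -0.002 0 0 0 0"}}

```text
clock: 4.68
position: [0.5392, -0.1368, 0.0576]
tool_rot: [-3.141, 0.001, 2.889]
force: [-0.5, -1.5, 2.4]
grip_width: 0.0
finger_force: 1.5
```

Request:
{"op": "send_rows", "data": {"plan": "0 0 0.001 0 0 0 0; 0 0 0.0015 0 0 0 0; 0 0 0.002 0 0 0 0; 0 0 0.002 0 0 0 0"}}

```text
clock: 5.02
position: [0.5392, -0.1365, 0.0555]
tool_rot: [3.141, 0.0, 2.889]
force: [-0.5, 4.4, 7.7]
grip_width: 0.0004
finger_force: 3.8
```

Request:
{"op": "send_rows", "data": {"plan": "-0.0011 0.0048 -0.001 0 0 0 0; -0.0022 0.0097 -0.002 0 0 0 0; -0.0033 0.0145 -0.003 0 0 0 0; -0.0044 0.0194 -0.003 0 0 0 0; -0.0055 0.0242 -0.003 0 0 0 0; -0.0065 0.029 -0.003 0 0 0 0; -0.0076 0.0339 -0.003 0 0 0 0; -0.0087 0.0387 -0.003 0 0 0 0; -0.0098 0.0436 -0.003 0 0 0 0; -0.0109 0.0484 -0.002 0 0 0 0"}}

```text
clock: 5.85
position: [0.5619, -0.0926, 0.0576]
tool_rot: [3.142, 0.0, 2.889]
force: [-0.2, -1.5, 3.2]
grip_width: -0.0003
finger_force: 1.5
```

Request:
{"op": "send_rows", "data": {"plan": "0 0 0.001 0 0 0 0; 0 0 0.0015 0 0 0 0; 0 0 0.002 0 0 0 0; 0 0 0.002 0 0 0 0"}}

```text
clock: 6.18
position: [0.5621, -0.0923, 0.0556]
tool_rot: [3.141, 0.001, 2.889]
force: [1.9, 4.3, 7.4]
grip_width: 0.0
finger_force: 3.7
```

```bash
python3 - <<'E'
from workcell import observe, imaging
import cv2
from h import *
s=observe();f=imaging.grab_frame('wrist');im=f['color']
M=R.from_euler('xyz',s['tool_rot']).as_matrix();C=np.linalg.inv(f['tool_from_camera'])
def proj(W):
    q=((W-s['position'])@M)@C[:3,:3].T+C[:3,3]
    return q[:,:2]/q[:,2:]*[f['fx'],f['fy']]+[f['cx'],f['cy']]
p=[ 0.57306044,-0.10159691,2.50520615];L=lids(p)
a=np.linspace(0,6.29,40);big=cv2.resize(im[160:400,200:520],None,fx=2.4,fy=2.4,interpolation=cv2.INTER_CUBIC)
for l,d in zip(L,(5,5,5,.7,.7)):
    for r,z in((.018,.0537),(.0045,.0617)):
        q=proj(np.c_[l[0]+r*np.cos(a),l[1]+r*np.sin(a),a*0+z-d/1e3])
        cv2.polylines(big,[np.int32((q-[200,160])*2.4)],True,(255,0,0),1)
cv2.imwrite('pics/w3.png',big[:,:,::-1])
E
```

```text
(no output)
```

View pics/w3.png

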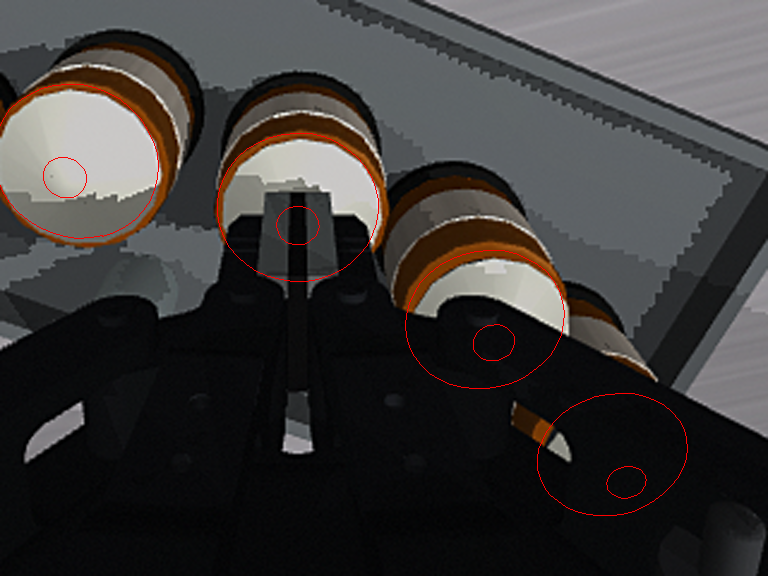

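The outlines still match, so the tray hasn't moved. Lid1 is seated and the tip is centred on lid2. Continuing.

Request:
{"op": "send_rows", "data": {"plan": "-0.0026 0.0043 -0.001 0 0 0 0; -0.0052 0.0085 -0.002 0 0 0 0; -0.0077 0.0128 -0.003 0 0 0 0; -0.0103 0.017 -0.003 0 0 0 0; -0.0129 0.0213 -0.003 0 0 0 0; -0.0155 0.0255 -0.003 0 0 0 0; -0.0181 0.0298 -0.003 0 0 0 0; -0.0206 0.034 -0.003 0 0 0 0; -0.0232 0.0383 -0.003 0 0 0 0; -0.0258 0.0425 -0.002 0 0 0 0"}}

```text
clock: 7.07
position: [0.5976, -0.0579, 0.0576]
tool_rot: [3.142, 0.0, 2.889]
force: [-1.0, -0.5, 3.2]
grip_width: -0.0001
finger_force: 1.5
```

Request:
{"op": "send_rows", "data": {"plan": "0 0 0.001 0 0 0 0; 0 0 0.0015 0 0 0 0; 0 0 0.002 0 0 0 0; 0 0 0.002 0 0 0 0"}}

```text
clock: 7.4
position: [0.5979, -0.0576, 0.0557]
tool_rot: [3.141, 0.001, 2.889]
force: [1.5, 3.6, 7.5]
grip_width: 0.0
finger_force: 3.5
```

Request:
{"op": "send_rows", "data": {"plan": "-0.0037 0.0033 -0.001 0 0 0 0; -0.0074 0.0067 -0.002 0 0 0 0; -0.0112 0.01 -0.003 0 0 0 0; -0.0149 0.0134 -0.003 0 0 0 0; -0.0186 0.0167 -0.003 0 0 0 0; -0.0223 0.02 -0.003 0 0 0 0; -0.026 0.0234 -0.003 0 0 0 0; -0.0298 0.0267 -0.003 0 0 0 0; -0.0335 0.03 -0.003 0 0 0 0; -0.0372 0.0334 -0.002 0 0 0 0"}}

```text
clock: 8.23
position: [0.6422, -0.035, 0.0576]
tool_rot: [3.141, 0.0, 2.889]
force: [-1.4, -1.5, 2.2]
grip_width: 0.0003
finger_force: 1.5
```

Request:
{"op": "send_rows", "data": {"plan": "0 0 0.001 0 0 0 0; 0 0 0.0015 0 0 0 0; 0 0 0.002 0 0 0 0; 0 0 0.002 0 0 0 0"}}

```text
clock: 8.57
position: [0.6424, -0.0348, 0.0558]
tool_rot: [3.141, 0.002, 2.889]
force: [2.7, 2.2, 6.9]
grip_width: -0.0001
finger_force: 3.4
```

Request:
{"op": "send_rows", "data": {"plan": "0 0 -0.004 0 0 0 0; 0 0 -0.015 0 0 0 0; 0 0 -0.04 0 0 0 0; 0 0 -0.08 0 0 0 0; 0 0 -0.12 0 0 0 0; 0 0.03 -0.14 0 0 0 0; 0 0.07 -0.14 0 0 0 0; 0 0.11 -0.14 0 0 0 0; 0 0.15 -0.14 0 0 0 0; 0 0.15 -0.14 0 0 0 0"}}

```text
clock: 9.4
position: [0.6792, 0.1199, 0.1956]
tool_rot: [3.137, -0.001, 2.897]
force: [0.2, 1.8, -0.5]
grip_width: -0.0001
finger_force: 0.0
```

```bash
python3 - <<'E'
from workcell import observe, imaging
import cv2,numpy as np
print(observe()['position'],observe()['force'])
f=imaging.grab_frame('side')['color'][:,:,::-1];g=imaging.grab_frame('top')['color'][:,:,::-1]
r=lambda a:cv2.resize(a,(400,400),interpolation=cv2.INTER_CUBIC)
o=cv2.imread('pics/side0.png');t=cv2.imread('pics/top0.png')
k=(slice(215,395),slice(240,420));k2=(slice(120,280),slice(325,485))
print(np.abs(g.astype(int)-t)[140:260,330:490].max(2).__gt__(60).sum())
cv2.imwrite('pics/end.png',np.hstack([r(f[k]),r(g[k2])]))
E
```

```text
[0.67918011 0.11987103 0.19555345] [ 0.24106352  1.80930835 -0.5495356 ]
311
```

View pics/end.png

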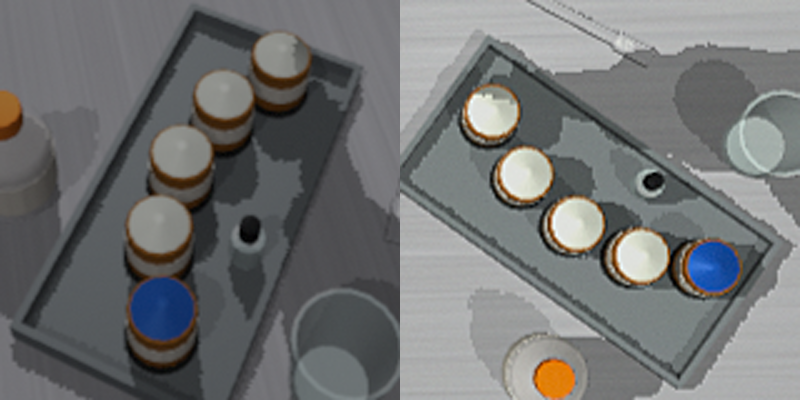

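The side view shows all five lids lower on their jars, and the top view shows the tray and everything around it where they were. The arm is clear, so I'll hand in.

Request:
{"op": "send_rows", "data": {"plan": "0 0 0 0 0 0 0; 0 0 0 0 0 0 0; 0 0 0 0 0 0 0"}}

```text
clock: 9.75
position: [0.679, 0.1087, 0.1958]
tool_rot: [-3.141, 0.0, 2.887]
force: [0.6, -0.4, 0.1]
grip_width: -0.0001
finger_force: 0.0
```

```bash
python3 -c "
from workcell import bot
print(bot.job_done())"
```

```text
the job is handed in; nothing more can be done
None
```

I pressed all five lids down in order from blue to the last white (about 7–8 N at each, contact height about 1.3 mm below home), saw no sign of the tray or anything around it moving, and handed the job in at about 9.8 s with the arm clear; no verdict came back.

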